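# Aim the inspection lamp at a glaze test tile and select its middle level

### The arm

A 6-joint arm with a two-finger parallel gripper is mounted at the origin on the work surface; the furniture and walls round the work are solid. World frame = base frame: x ahead of the robot, y to its left, z up, the work surface at z = 0. Lengths are in m, angles in rad, forces in N, time in s.
With the tool pointing down it reaches from about 0.375 to 0.9 m from the base axis. Payload 3.1 kg.
Tool frame: the origin (TCP) lies between the finger pads; the fingertips stand 22 mm ahead of it and the grasp point (between the pads) lies 3 mm ahead of it; z points along the fingers, y is the direction in which the jaws open and shut (so a half turn about z gives the same grasp; the last joint's range is limited). The gripper opens to 85 mm and grips with 20 to 120 N. Pads are 22 mm wide; open, the fingers measure 114 mm over their backs; the gripper's body (76 mm by 85 mm) begins 54 mm behind the grasp point. The pads swing forward as they close: fully open they stand 13 mm farther back than shut.
Start: joints at [-1.526, 0.527, 1.433, -0, 1.181, -0.178], TCP at [0.139, -0.609, 0.253] pointing down, gripper open.
Joint ranges: [-3.08, 3.08], [-0.75, 2.2], [0.22, 2.44], [-1.43, 4.57], [0, 2.65], [-2.85, 2.85]. Speed limits (rad/s): [2.79, 2.79, 3.14, 3.14, 3.14, 3.14].

### API

Orientations are given as a unit quaternion [x, y, z, w].
In Python, from station import status, snapshot, manip gives the robot as it stands.
- The arm moves only by the tool move_arm, never from a script. Its argument "plan" is a list that holds one entry, the list of rows, each a list of 7 numbers: the turn, a rotation vector about the tool's x, y, z scaled (see below), then the shift along the tool's x, y, z scaled (see below), then the closure, from 0 (fully open) to 1 (shut). A call has exactly 8 rows; each row is the pose to reach, as a shift and turn from the pose commanded when the call began, along the tool's axes at that moment; what a row does not reach only later rows make up. The controller multiplies each number of a shift by 100 mm and each number of a turn by pi/4 rad. A row lasts 1/8 s, in which the tool goes at most 62.5 mm and 10.7 degrees, less where a joint would pass 70% of its speed; a pose out of reach is approached as far as the arm can. A call with a number of a shift or a turn outside -1 to 1 is refused whole. A call with a gripper value outside its range is refused whole. The fingers move at their own pace and stop on an object; "force" is the grip in N (left out, the last holds). Time passes only in rows, so rows that repeat a pose let the fingers close, or fill a call up. It gives the time, the measured TCP pose, the force and the opening at its end, in the units of the state.
- status.sense(): the state, without advancing time (a new reading comes with each control period).
- snapshot(name): name is "scene" or "side" or "wrist"; returns a dict with "img" (420x560x3 uint8, red, green, blue), "depth" (420x560 float32, m along the optical axis (not along the pixel's ray), 0 where there is no reading), "mtx" (3x3 intrinsics, pixels), "T" (4x4, takes a point from camera to world coordinates). Camera axes: x right, y up, looking along -z (the intrinsics and any distortion apply to the point x, -y, -z); pixel columns grow to the right and rows downward; lengths in m; the calibration is good to about 2 mm. A picture is of the moment at which its call begins.
- manip.sign_off(): hands the job in, once; it reports no verdict.
The state is a dict: "t": time; "q": joint angles; "qd": joint speeds; "tau": joint torques, N m; "tcp_pos": TCP position; "tool_rot": TCP orientation; "force": force on the tool from outside, world axes, zero at the start; "ft_torque": the same for the moment, N m; "finger_gap": opening from 0.0 (shut) to 1.0 (fully open).
Only numpy, scipy, OpenCV 4.12 (cv2) and the standard library are available. Lean on these libraries where they do the work, as an engineer would, in place of code of your own. Each camera call takes 0.05 s, during which the arm holds its last target. There are 200 camera calls.

### The job

Set up the inspection lamp for the glaze test tile that lies on the sage-green bat: swivel and tilt the lamp's head by its top rail so that its white face looks straight at the tile, the line square out of the middle of the face landing on the tile. Also turn the selector on the lamp's foot to the click position marked with two dots. Don't shove the lamp about, leave the tile and the loose things round it where they are, and let go of everything at the end.

Things in the scene. Friction and masses are not known exactly. Their poses are not given: they have to be found in the camera images.
- lamp: Grey inspection lamp, standing loose on the table, about 3 kg. Round foot 150 mm across, a column 22 mm across in its middle, and a selector pod 82 mm across and 34 mm high joined to the foot by a flat tongue. Origin on the underside under the column, which is the swivel axis; z up; the pod's centre is at x = -60, y = -180 mm.
- lamp_head (a point): Point on the tilt hinge in the middle of the lamp's flat head (122 mm wide along y, 78 mm high along z, 14 mm thick along x), on the swivel axis, 160 mm above the table. Axes turn with the head: -x leaves the middle of the white face squarely (the way the lamp looks), y is the tilt axis, z points to the rail. A steel yoke 150 mm wide carries the head at its sides.
- lamp_rail (a point): Middle of the round steel rail above the head: 12 mm thick, 84 mm long along the head's y, 72 mm of it free between the bends, 78 mm from the hinge along the head's z, with 33 mm of air between it and the head. Same axes as lamp_head. Pinch it along the head's x to swivel and tilt the head; it can turn between the fingers.
- lamp_swivel (a joint): Swivel of yoke and head about the column, rad: at 0 the white face looks along the lamp's -x; grows anticlockwise seen from above. Range -2.7 to 2.7; stiff, stays where it is left (0.12 N m).
- lamp_tilt (a joint): Tilt of the head, rad: at 0 the head is upright and looks level; grows as the face looks down (the rail leans forward), negative looks up. Range -0.6 to 1.2; stays where it is left (0.14 N m).
- selector (a joint): Selector knob on the pod, rad: grows clockwise seen from above. It clicks into four positions: 0 (mark: a bar), 0.9 (one dot), 1.8 (two dots), 2.7 (three dots); let go between them it springs to the nearest. Ranges from -0.08 to 2.78.
- selector_grip (a point): Middle of the knob's bar grip, on the knob's axis, 55 mm above the table. The bar is 36 mm long along this frame's x, 13 mm thick along y, and reaches from 42 to 65 mm above the table; +x is the way its white pointer line points. Below it is a round skirt 42 mm across.
- tile: Glaze test tile, 50 x 50 x 7 mm, light with coloured stripes, lying on a fixed sage-green bat (170 x 230 x 12 mm) between robot and lamp. Origin at the centre of its underside. Two more tiles lie far to the right on the bare table and do not matter.
- jar: Small pigment jar, 38 mm across, 48 mm high, standing loose on the right of the bat; a bystander. Origin at the centre of its underside.
- stilt: Three-armed kiln stilt, 58 x 50 x 24 mm, lying loose on the left; a bystander. Origin at the centre of its underside.
- dish: Flat dish, 104 mm across, 15 mm high, standing loose on the right of the lamp; a bystander. Origin at the centre of its underside.
There are look-alikes about, which are no part of the job. What is shaped like the tile but black, blue or yellow is not meant.

How it is judged:
By the outcome, as a careful person would: the job done as asked, in the order asked, and still so for the second after the job is handed in, with the robot touching nothing.
It also fails if it takes over 72 s, if anything falls off the work surface, if the arm or the gripper's body presses on something with over 40 N, if the wrist force passes 120 N, or if a joint passes its speed limit or range.

## Working session

There is one attempt and no reset: what is moved stays moved. The work goes in short steps, Python scripts to look and compute and a tool call to move; the robot and the scene stay as the last step left them, time stands still between calls to the robot, and variables do not carry over. Pictures are saved under pics/ and viewed, on a budget of 10 in all, crops included, one or two more only if the job needs it, and the job is handed in when it is done.

Besides the shell and the picture viewer there is one more tool, called as name(argument=value, ...) on one line, values as JSON. move_arm: Moves the arm, as the interface text tells. Its arguments: {"type":"object","properties":{"plan":{"type":"array"},"force":{"type":"number"}},"required":["plan"]}

```bash
ls; mkdir -p pics; cat > h.py <<'E'
import numpy as np, cv2
from station import status, snapshot, manip
from scipy.spatial.transform import Rotation as R
def save(s,n): cv2.imwrite('pics/'+n,s['img'][:,:,::-1])
def cloud(s):
    h,w=s['depth'].shape; v,u=np.mgrid[:h,:w]; d=s['depth']; K=s['mtx']
    p=np.stack([(u-K[0,2])/K[0,0]*d,-(v-K[1,2])/K[1,1]*d,-d],-1)
    return p@s['T'][:3,:3].T+s['T'][:3,3]
E
python3 - <<'E'
from h import *
import pickle
a=snapshot('scene');b=snapshot('side')
pickle.dump((a,b),open('s0.pkl','wb'))
print(a['T'].round(3),b['T'].round(3),a['mtx'],a.keys())
cv2.imwrite('pics/a.png',a['img'][:,:,::-1]);cv2.imwrite('pics/b.png',b['img'][:,:,::-1])
print(status.sense())
E
```

```text
pics
[[ 0.576  0.51  -0.639 -0.404]
 [-0.817  0.373 -0.439 -0.629]
 [ 0.014  0.775  0.632  1.01 ]
 [ 0.     0.     0.     1.   ]] [[-0.968  0.113 -0.225  0.172]
 [-0.251 -0.501  0.828  0.979]
 [-0.019  0.858  0.513  0.791]
 [ 0.     0.     0.     1.   ]] [[428.0070697    0.         285.35385419]
 [  0.         428.0070697  209.805234  ]
 [  0.           0.           1.        ]] dict_keys(['img', 'depth', 'mtx', 'T'])
{'t': 0.1, 'q': array([-1.52551744e+00,  5.28394343e-01,  1.43377946e+00, -2.98513449e-06,
        1.18134082e+00, -1.78471794e-01]), 'qd': array([ 0.00062486, -0.00455923, -0.00305844,  0.00161128, -0.00057837,
        0.00186811]), 'tau': array([-2.26487346e-04, -4.43305349e+01, -1.78586769e+01, -2.68339154e-04,
        3.86142929e-03, -1.02073128e-05]), 'tcp_pos': array([ 0.13869836, -0.60881325,  0.25241673]), 'tool_rot': array([ 9.93747956e-01,  1.11642624e-01,  6.25738110e-05, -9.58948193e-04]), 'force': array([-0.00993595,  0.03428628,  0.0577154 ]), 'ft_torque': array([0.01493617, 0.01385687, 0.02463275]), 'finger_gap': 1.0000438963113472}
```

View pics/a.png

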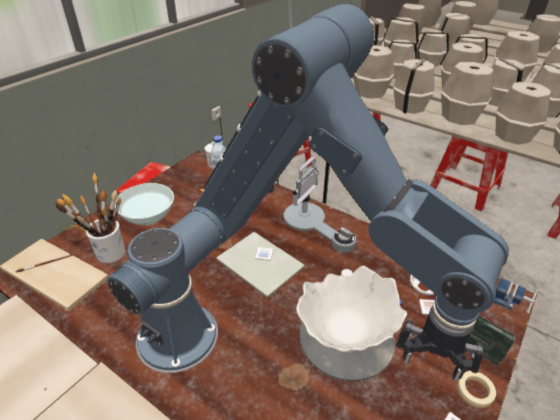

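View pics/b.png

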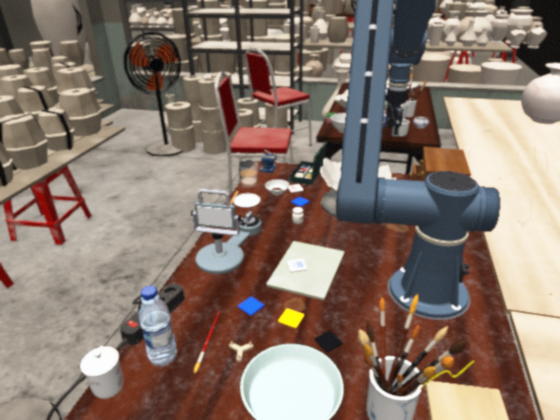

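Scene view: tile candidates are the striped light tile on the bat (264,254), and a white tile far right (~428,308). Side view: tile on the bat (297,265), blue (251,306), yellow (291,318), black (328,341), blue (300,202), light tile far right (296,188). By the description I choose the one on the bat. The lamp head is at (307,185) in scene and (215,218) in side; the selector is at (344,238) in scene and (249,225) in side. Next, a close crop and positions.

```bash
cat > m.py <<'E'
from h import *
import pickle
a,b=pickle.load(open('s0.pkl','rb'))
ca,cb=cloud(a),cloud(b)
A=cv2.resize(a['img'][150:275,215:375],None,fx=5,fy=4.8,interpolation=cv2.INTER_CUBIC)[:, :]
A=cv2.resize(a['img'][150:280,225:365],(400,371),interpolation=cv2.INTER_CUBIC)
B=cv2.resize(b['img'][170:300,180:320],(400,371),interpolation=cv2.INTER_CUBIC)
cv2.imwrite('pics/c.png',np.hstack([A,B])[:,:,::-1])
for n,s,c,pts in (('a',a,ca,[(264,254),(303,215),(344,238),(307,185),(350,280),(345,330)]),('b',b,cb,[(297,265),(220,257),(249,225),(215,218),(298,214),(247,201),(240,350),(278,187)])):
    for u,v in pts: print(n,u,v,c[v,u].round(3),s['img'][v,u])
for n,c in (('a',ca),('b',cb)):
    # lamp head: points z 0.1-0.26
    m=(c[...,2]>.02)&(c[...,2]<.3)&(c[...,0]>.3)&(c[...,0]<1)&(abs(c[...,1])<.5)
    num,l,st,ce=cv2.connectedComponentsWithStats(m.astype(np.uint8))
    for i in range(1,num):
        if st[i,4]>25: 
            p=c[l==i]; print(n,st[i],p.min(0).round(3),p.max(0).round(3))
E
python3 m.py
```

```text
a 264 254 [ 0.373 -0.014  0.017] [194 201 221]
a 303 215 [ 0.606 -0.012  0.025] [163 167 166]
a 344 238 [ 0.568 -0.199  0.043] [175 170 170]
a 307 185 [ 0.61  -0.019  0.158] [133 128 128]
a 350 280 [ 0.335 -0.336  0.139] [217 208 197]
a 345 330 [ 0.237 -0.384  0.067] [244 238 232]
b 297 265 [ 0.377 -0.009  0.017] [232 237 249]
b 220 257 [0.613 0.014 0.024] [171 184 189]
b 249 225 [ 0.578 -0.17   0.033] [50 52 55]
b 215 218 [0.622 0.    0.154] [185 181 181]
b 298 214 [ 0.428 -0.266  0.04 ] [209 201 189]
b 247 201 [ 0.651 -0.372  0.008] [253 253 253]
b 240 350 [0.44  0.336 0.013] [247 238 214]
b 278 187 [ 0.561 -0.505  0.013] [215 199 197]
a [206 135  20  35 365] [0.579 0.359 0.021] [0.692 0.5   0.209]
a [ 286  156   36   70 1087] [ 0.544 -0.068  0.02 ] [0.698 0.057 0.248]
a [140 183  34  31 591] [0.3   0.348 0.045] [0.392 0.5   0.088]
a [332 227  25  22 371] [ 0.54  -0.233  0.02 ] [ 0.616 -0.155  0.068]
a [ 326  266   79   50 2386] [ 0.3   -0.499  0.03 ] [ 0.448 -0.265  0.186]
a [411 275  14  19  55] [ 0.511 -0.499  0.02 ] [ 0.561 -0.443  0.037]
b [320 158  21  59 748] [ 0.3   -0.486  0.037] [ 0.371 -0.275  0.186]
b [240 167  12  17 109] [ 0.672 -0.5    0.02 ] [ 0.718 -0.488  0.093]
b [266 183  23  10  73] [ 0.514 -0.498  0.02 ] [ 0.606 -0.437  0.036]
b [ 191  189   70   78 2287] [ 0.544 -0.226  0.02 ] [0.698 0.056 0.246]
b [293 207  10  13 110] [ 0.415 -0.302  0.02 ] [ 0.449 -0.262  0.052]
b [ 120  283   64   80 2854] [0.581 0.179 0.02 ] [0.747 0.42  0.208]
b [ 241  344   57   72 2789] [0.3   0.348 0.047] [0.391 0.5   0.086]
b [ 82 346  41  41 607] [0.656 0.449 0.022] [0.731 0.5   0.114]
```

View pics/c.png

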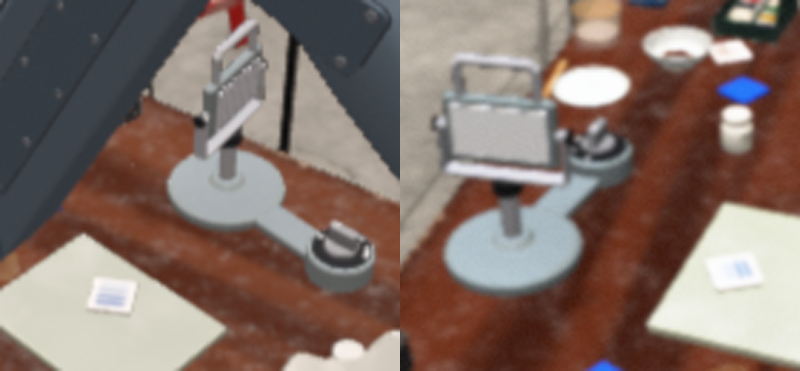

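The crop shows the striped light tile on the sage bat (scene 264,254), the lamp with its rail, and the knob on the pod. Next I fit the head planes and the knob.

```bash
cat > m2.py <<'E'
from h import *
import pickle
a,b=pickle.load(open('s0.pkl','rb'))
ca,cb=cloud(a),cloud(b)
def circ(p):
    M=np.c_[2*p,np.ones(len(p))]; s=np.linalg.lstsq(M,(p**2).sum(1),rcond=None)[0]; return s[:2],np.sqrt(s[2]+s[:2]@s[:2])
for n,s,c in (('a',a,ca),('b',b,cb)):
    near=(abs(c[...,0]-.615)<.1)&(abs(c[...,1])<.09)
    for lo,hi in((.125,.2),(.215,.26)):
        m=near&(c[...,2]>lo)&(c[...,2]<hi); p=c[m]
        o=p.mean(0); 
        q=p
        for _ in range(6):
            o=q.mean(0); w,V=np.linalg.eigh(np.cov((q-o).T)); d=abs((p-o)@V[:,0]); q=p[d<.005]
        print(n,lo,len(p),len(q),'o',o.round(3),'normal',V[:,0].round(3),'long',V[:,2].round(3),w**.5, p.min(0).round(3),p.max(0).round(3))
        print('   colour',s['img'][m].mean(0))
    # foot top rim
    m=(abs(c[...,0]-.615)<.1)&(abs(c[...,1])<.1)&(c[...,2]>.008)&(c[...,2]<.03); p=c[m]
    print('foot z',np.percentile(p[:,2],[5,50,95]),p.min(0).round(3),p.max(0).round(3))
    hull=cv2.convexHull((p[:,:2]*1e4).astype(np.float32))[:,0]/1e4
    print(' circ',circ(hull), cv2.minEnclosingCircle(hull.astype(np.float32)))
    m=(abs(c[...,0]-.575)<.06)&(abs(c[...,1]+.195)<.05)&(c[...,2]>.03)&(c[...,2]<.04); p=c[m]
    print(' pod',len(p),cv2.minEnclosingCircle(p[:,:2].astype(np.float32)))
    m=(abs(c[...,0]-.575)<.06)&(abs(c[...,1]+.195)<.05)&(c[...,2]>.06)&(c[...,2]<.07); p=c[m]
    w,V=np.linalg.eigh(np.cov(p[:,:2].T)); print(' knob',len(p),p.mean(0),V[:,1],w**.5)
    pb=p
    h=cv2.cvtColor(s['img'],cv2.COLOR_RGB2HSV)
    # bat and tile
    m=(c[...,2]>.007)&(c[...,2]<.024)&(c[...,0]>.25)&(c[...,0]<.52)&(abs(c[...,1])<.2)
    p=c[m]; print(' bat',cv2.minAreaRect((p[:,:2]).astype(np.float32)))
    t=m&(s['img'][...,2].astype(int)-s['img'][...,1]>5)&(s['img'][...,2]>150); p=c[t]
    print(' tile',len(p),p.mean(0),cv2.minAreaRect((p[:,:2]).astype(np.float32)))
A=cv2.resize(a['img'][225:252,328:360],(400,338),interpolation=cv2.INTER_CUBIC)
B=cv2.resize(b['img'][185:212+25,185:232+16],(400,338),interpolation=cv2.INTER_CUBIC)
C=cv2.resize(b['img'][212:238,232:264],(400,338),interpolation=cv2.INTER_CUBIC)
cv2.imwrite('pics/d.png',np.hstack([A,C])[:,:,::-1])
E
python3 m2.py
```

```text
a 0.125 433 348 o [ 0.614 -0.014  0.166] normal [-0.028  0.999 -0.016] long [-0.999 -0.029 -0.027] [0.00229187 0.0212425  0.04035115] [ 0.544 -0.022  0.125] [ 0.698 -0.001  0.2  ]
   colour [126.63048499 123.49191686 123.14318707]
a 0.215 105 92 o [ 0.613 -0.012  0.237] normal [-0.026  1.    -0.018] long [-1.    -0.026 -0.016] [0.00255383 0.00882291 0.03189169] [ 0.571 -0.018  0.216] [ 0.668 -0.002  0.248]
   colour [162.61904762 156.23809524 155.18095238]
foot z [0.01166072 0.019003   0.02435661] [ 0.545 -0.1    0.008] [0.696 0.069 0.03 ]
 circ (array([ 0.61747692, -0.01672967]), np.float64(0.07992046821247595)) ((0.614948034286499, -0.017347633838653564), 0.0890989825129509)
 pod 201 ((0.5808074474334717, -0.19314227998256683), 0.040638044476509094)
 knob 39 [ 0.58123279 -0.19436952  0.06414553] [0.08712633 0.99619727] [0.00446654 0.01101831]
 bat ((0.36048927903175354, -0.01895567774772644), (0.234682098031044, 0.20420537889003754), 83.719970703125)
 tile 61 [ 0.37168669 -0.01318164  0.01854992] ((0.37268054485321045, -0.013531375676393509), (0.030389370396733284, 0.03230295330286
[... 441 characters left out ...]
64.82183908 160.90804598 162.07471264]
foot z [0.01142916 0.01907005 0.02472968] [ 0.548 -0.1    0.008] [0.698 0.072 0.03 ]
 circ (array([ 0.62239394, -0.0127436 ]), np.float64(0.07946726058532429)) ((0.6164198517799377, -0.017124606296420097), 0.08979002386331558)
 pod 156 ((0.5850038528442383, -0.18691515922546387), 0.04073949158191681)
 knob 27 [ 0.58258488 -0.18855316  0.06402336] [0.04064027 0.99917384] [0.00373977 0.01167816]
 bat ((0.3599424362182617, 0.04082159698009491), (0.3644130229949951, 0.19227032363414764), 76.26082611083984)
 tile 141 [0.43231743 0.10859051 0.01163709] ((0.41676294803619385, 0.08890111744403839), (0.2529720962047577, 0.048448603600263596), 62.550968170166016)
```

View pics/d.png

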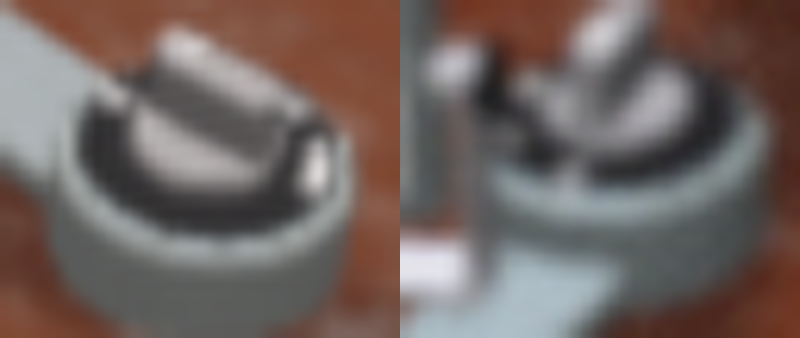

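The clearest view of the knob's marks will come from above, so I go to a high hover over the selector.

move_arm(plan=[[[0,0,0,0,0,-0.25,0],[0,0,0,0.05,-0.03,-0.5,0],[0,0,0,0.15,-0.1,-0.75,0],[0,0,0,0.3,-0.2,-1,0],[0,0,0,0.45,-0.25,-1,0],[0,0,0,0.6,-0.35,-1,0],[0,0,0,0.75,-0.45,-1,0],[0,0,0,0.9,-0.5,-1,0]]])

```text
t: 1.1
tcp_pos: [0.2162, -0.5393, 0.3523]
tool_rot: [0.994, 0.112, -0.0, -0.001]
force: [-0.4, 0.2, -0.2]
finger_gap: 0.999
```

move_arm(plan=[[[0,0,0,0.15,-0.08,0,0],[0,0,0,0.3,-0.15,0,0],[0,0,0,0.45,-0.25,0,0],[0,0,0,0.6,-0.35,0,0],[0,0,0,0.75,-0.4,0,0],[0,0,0,0.85,-0.5,0,0],[0,0,0,1,-0.55,0,0],[0,0,0,1,-0.6,0,0]]])

```text
t: 2.1
tcp_pos: [0.3004, -0.4594, 0.3533]
tool_rot: [0.994, 0.112, 0.0, 0.0]
force: [-0.3, -0.3, -1.1]
finger_gap: 1.001
```

move_arm(plan=[[[0,0,0,0.15,-0.08,0,0],[0,0,0,0.3,-0.15,0,0],[0,0,0,0.45,-0.25,0,0],[0,0,0,0.6,-0.35,0,0],[0,0,0,0.75,-0.4,0,0],[0,0,0,0.85,-0.5,0,0],[0,0,0,1,-0.55,0,0],[0,0,0,1,-0.6,0,0]]])

```text
t: 3.1
tcp_pos: [0.3847, -0.3788, 0.3533]
tool_rot: [0.994, 0.112, 0.0, 0.0]
force: [-0.8, -0.6, 0.7]
finger_gap: 0.998
```

move_arm(plan=[[[0,0,0,0.15,-0.08,0,0],[0,0,0,0.3,-0.15,0,0],[0,0,0,0.45,-0.25,0,0],[0,0,0,0.6,-0.35,0,0],[0,0,0,0.75,-0.4,0,0],[0,0,0,0.85,-0.5,0,0],[0,0,0,1,-0.55,0,0],[0,0,0,1,-0.6,0,0]]])

```text
t: 4.1
tcp_pos: [0.4689, -0.2981, 0.3533]
tool_rot: [0.994, 0.112, 0.0, 0.0]
force: [-0.7, 0.1, -0.2]
finger_gap: 0.999
```

move_arm(plan=[[[0,0,0.05,0.1,-0.08,0,0],[0,0,0.1,0.2,-0.15,0,0],[0,0,0.15,0.3,-0.25,0,0],[0,0,0.2,0.4,-0.35,0,0],[0,0,0.25,0.5,-0.4,0,0],[0,0,0.28,0.6,-0.5,0,0],[0,0,0.28,0.7,-0.55,0,0],[0,0,0.28,0.75,-0.6,0,0]]])

```text
t: 5.1
tcp_pos: [0.5281, -0.2233, 0.3533]
tool_rot: [1.0, 0.002, -0.0, 0.0]
force: [0.4, -0.0, -0.3]
finger_gap: 1.0
```

```bash
python3 - <<'E'
from h import *
import pickle
w=snapshot('wrist');pickle.dump(w,open('w1.pkl','wb'));save(w,'e.png');print(w['T'].round(3),w['mtx'])
b=snapshot('side');pickle.dump(b,open('b1.pkl','wb'))
E
```

```text
[[ 0.004  0.963  0.269  0.598]
 [-1.     0.004  0.002 -0.224]
 [ 0.001 -0.269  0.963  0.476]
 [ 0.     0.     0.     1.   ]] [[333.05324868   0.         285.1491341 ]
 [  0.         333.05324868 212.15133856]
 [  0.           0.           1.        ]]
```

View pics/e.png

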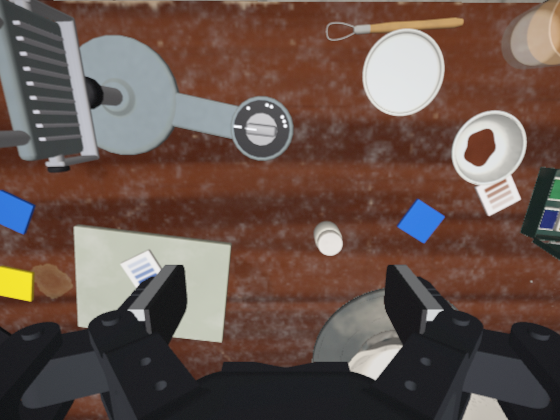

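The wrist view shows the fins on the head's -y side, so the white face is on the +y side. Foot centre is ~(120,95), knob ~(261,128), tile ~(143,270), jar (328,238). I refine these and crop the knob.

```bash
cat >> h.py <<'E'
def ray(s,uv,z):
    K=s['mtx'];uv=np.atleast_2d(uv).astype(float)
    d=np.c_[(uv[:,0]-K[0,2])/K[0,0],-(uv[:,1]-K[1,2])/K[1,1],-np.ones(len(uv))]@s['T'][:3,:3].T
    o=s['T'][:3,3]; return o+d*((z-o[2])/d[:,2])[:,None]
E
python3 - <<'E'
from h import *
import pickle
w=pickle.load(open('w1.pkl','rb')); im=w['img']; c=cloud(w); g=im.astype(int)
# tile: bright non-green vs bat
roi=np.zeros(im.shape[:2],bool); roi[245:300,115:170]=1
m=roi&(c[...,2]>.005)&((g[...,2]-g[...,1]>8)|(g.min(2)>225))
m=cv2.morphologyEx(m.astype(np.uint8),cv2.MORPH_CLOSE,np.ones((5,5)))
k=max(cv2.findContours(m,0,1)[0],key=cv2.contourArea)
r=cv2.minAreaRect(k);print('tile px',r,ray(w,r[0],.019))
P=ray(w,k[:,0],.019);print('tile rect',cv2.minAreaRect((P[:,:2]*1000).astype(np.float32)))
def circ(p):
    M=np.c_[2*p,np.ones(len(p))]; s=np.linalg.lstsq(M,(p**2).sum(1),rcond=None)[0]; return s[:2],np.sqrt(s[2]+s[:2]@s[:2])
print('z foot, pod',c[130,150,2],c[100,200,2],c[137,236,2])
# foot and pod masks by colour (grey vs brown)
gm=((g[...,0]-g[...,2]<15)&(c[...,2]>.004)&(c[...,2]<.04)).astype(np.uint8)
roi=np.zeros_like(gm);roi[25:165,60:300]=1; gm=gm*roi
n,l,st,ce=cv2.connectedComponentsWithStats(gm); i=1+st[1:,4].argmax(); print(st[i])
k=max(cv2.findContours((l==i).astype(np.uint8),0,1)[0],key=cv2.contourArea)[:,0]
f=k[(k[:,0]<172)&((k[:,0]>100)&((k[:,1]<60)|(k[:,1]>145)))|((k[:,0]>150)&(k[:,0]<172)&((k[:,1]<90)))]
p=k[(k[:,0]>245)]
zf=c[130,150,2]
print('foot',len(f),circ(ray(w,f,zf)[:,:2])); print('pod',len(p),circ(ray(w,p,.034)[:,:2]))
# knob
m=(abs(c[...,0]-.583)<.04)&(abs(c[...,1]+.19)<.04)&(c[...,2]>.058);q=c[m]
e,V=np.linalg.eigh(np.cov(q[:,:2].T));print('knob',len(q),q.mean(0),V[:,1],e**.5, cv2.minAreaRect((q[:,:2]*1000).astype(np.float32)))
# rail / head
for lo,hi in((.13,.195),(.225,.27)):
    m=(abs(c[...,0]-.62)<.1)&(abs(c[...,1])<.09)&(c[...,2]>lo)&(c[...,2]<hi);q=c[m];print(len(q))
    if len(q)>20:print(lo,q.mean(0),q.min(0),q.max(0))
cv2.imwrite('pics/f.png',cv2.resize(im[90:166,218:304],(688,608)[:2],interpolation=cv2.INTER_CUBIC)[:600,:,::-1])
E
```

```text
tile px ((140.82322692871094, 268.51409912109375), (26.45440101623535, 30.97214126586914), 62.241458892822266) [[ 0.38200522 -0.00946513  0.019     ]]
tile rect ((381.6065368652344, -10.328479766845703), (40.42416000366211, 47.16035842895508), 27.10198402404785)
z foot, pod 0.02071166608560293 0.0153261308961255 0.03675904749357645
[   81    36   213   125 12521]
foot 134 (array([ 0.62365647, -0.01264622]), np.float64(0.07260335653273882))
pod 122 (array([ 0.5853399 , -0.19418048]), np.float64(0.0395082415793398))
knob 7979 [ 0.55437198 -0.20068468  0.41147199] [-0.87616108  0.48201842] [0.00790146 0.01946369] ((570.4005126953125, -188.78268432617188), (54.736934661865234, 69.85704040527344), 0.10004779696464539)
7822
0.13 [ 0.62627466 -0.01610663  0.16598164] [ 0.54932735 -0.02374415  0.13000948] [0.693876   0.00260058 0.19499369]
66
0.225 [ 0.58154522 -0.01721337  0.22722031] [ 0.57633985 -0.01869793  0.22502773] [ 0.58649683 -0.01320933  0.23074444]
```

View pics/f.png

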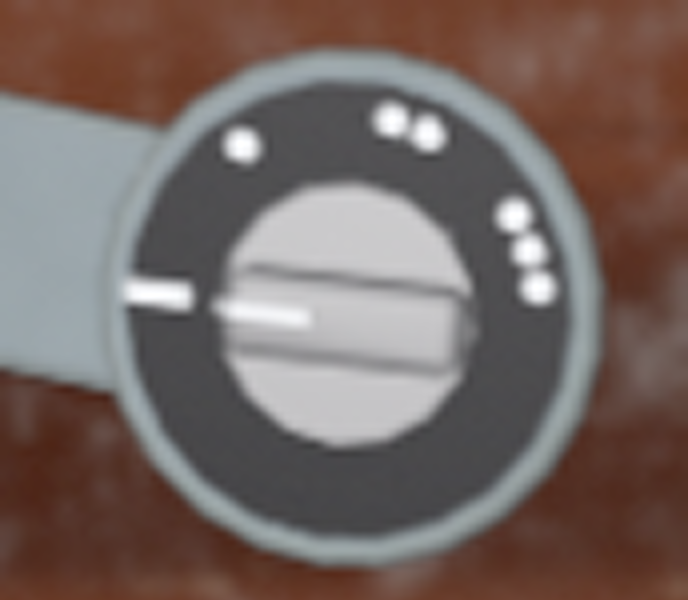

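The crop shows the pointer at the bar (position 0), pointing to about +y, with the dots running clockwise. Now to the rail at about (0.621, -0.008, 0.238).

move_arm(plan=[[[0,0,0,0.1,-0.12,0,0],[0,0,0,0.25,-0.25,0,0],[0,0,0,0.35,-0.4,0,0],[0,0,0,0.5,-0.5,0,0],[0,0,0,0.6,-0.65,0,0],[0,0,0,0.75,-0.8,0,0],[0,0,0,0.85,-0.9,0,0],[0,0,0,0.93,-1,0,0]]])

```text
t: 6.2
tcp_pos: [0.6211, -0.1223, 0.3532]
tool_rot: [1.0, 0.002, -0.0, 0.0]
force: [-0.1, 0.3, 0.5]
finger_gap: 1.0
```

move_arm(plan=[[[0,0,0,0,-0.15,0,0],[0,0,0,0,-0.3,0,0],[0,0,0,0,-0.45,0,0],[0,0,0,0,-0.6,0,0],[0,0,-0.03,0,-0.75,0.05,0],[0,0,-0.03,0,-0.9,0.1,0],[0,0,-0.03,0,-1,0.15,0],[0,0,-0.03,0,-1,0.2,0]]])

```text
t: 7.2
tcp_pos: [0.6199, -0.0222, 0.3328]
tool_rot: [1.0, 0.014, -0.0, 0.0]
force: [0.1, -0.5, -0.3]
finger_gap: 1.004
```

```bash
cat > head.py <<'E'
from h import *
import sys,pickle
def fit(n,s,c,box,lo,hi):
    m=(abs(c[...,0]-.62)<box)&(abs(c[...,1]+.008)<box)&(c[...,2]>lo)&(c[...,2]<hi); p=c[m]
    if len(p)<30: print(n,'few',len(p)); return
    q=p
    for _ in range(8):
        o=q.mean(0); w,V=np.linalg.eigh(np.cov((q-o).T)); q=p[abs((p-o)@V[:,0])<.004]
    print(n,lo,len(p),len(q),'o',o.round(4),'n',V[:,0].round(3),'ext',p.min(0).round(3),p.max(0).round(3))
for n in sys.argv[1:]:
    s=snapshot(n); c=cloud(s); pickle.dump(s,open('last_%s.pkl'%n,'wb'))
    fit(n,s,c,.09,.13,.195); fit(n,s,c,.06,.222,.255)
E
python3 head.py side scene wrist
```

```text
side 0.13 869 774 o [0.6214 0.0014 0.1625] n [-0.035  0.998  0.045] ext [ 0.548 -0.017  0.13 ] [0.697 0.011 0.195]
side 0.222 156 133 o [ 0.6219 -0.0044  0.2373] n [-0.046  0.993  0.108] ext [ 0.575 -0.014  0.223] [0.668 0.003 0.247]
scene 0.13 356 289 o [ 0.6122 -0.0145  0.1639] n [ 0.019 -1.    -0.005] ext [ 0.543 -0.021  0.13 ] [0.697 0.001 0.195]
scene 0.222 94 72 o [ 0.6138 -0.012   0.238 ] n [ 0.014 -0.995  0.099] ext [ 0.573 -0.017  0.223] [ 0.665 -0.003  0.247]
wrist 0.13 1040 772 o [ 0.6288 -0.0175  0.1741] n [-0.053  0.997  0.048] ext [ 0.55  -0.022  0.131] [0.699 0.002 0.195]
wrist 0.222 2338 2117 o [ 0.6277 -0.011   0.2444] n [ 0.008 -0.082  0.997] ext [ 0.577 -0.018  0.222] [ 0.672 -0.003  0.248]
```

move_arm(plan=[[[0,0,0,0,-0.13,0.1,0],[0,0,0,0,-0.13,0.25,0],[0,0,0,0,-0.13,0.4,0],[0,0,0,0,-0.13,0.55,0],[0,0,0,0,-0.13,0.7,0],[0,0,0,0,-0.13,0.8,0],[0,0,0,0,-0.13,0.9,0],[0,0,0,0,-0.13,0.92,0]]], force=30)

```text
t: 8.35
tcp_pos: [0.6194, -0.01, 0.2405]
tool_rot: [1.0, 0.014, -0.001, -0.0]
force: [0.0, 0.0, -0.3]
finger_gap: 1.003
```

move_arm(plan=[[[0,0,0,0,0,0,0.3],[0,0,0,0,0,0,0.6],[0,0,0,0,0,0,0.8],[0,0,0,0,0,0,1],[0,0,0,0,0,0,1],[0,0,0,0,0,0,1],[0,0,0,0,0,0,1],[0,0,0,0,0,0,1]]], force=30)

```text
t: 9.35
tcp_pos: [0.6198, -0.01, 0.2417]
tool_rot: [1.0, 0.014, 0.0, -0.0]
force: [-0.6, 0.6, 3.1]
finger_gap: 0.128
```

Rail gripped (opening 11 mm). Swivel anticlockwise by about 89 degrees.

move_arm(plan=[[[0,0,-0.1,0,0,0,1],[0,0,-0.25,0,0,0,1],[0,0,-0.4,0,0,0,1],[0,0,-0.55,0,0,0,1],[0,0,-0.7,0,0,0,1],[0,0,-0.85,0,0,0,1],[0,0,-0.95,0,0,0,1],[0,0,-1,0,0,0,1]]])

```text
t: 10.35
tcp_pos: [0.6216, -0.0107, 0.2417]
tool_rot: [0.918, 0.396, 0.002, 0.001]
force: [2.7, 0.6, 1.0]
finger_gap: 0.125
```

move_arm(plan=[[[0,0,-0.1,0,0,0,1],[0,0,-0.25,0,0,0,1],[0,0,-0.4,0,0,0,1],[0,0,-0.55,0,0,0,1],[0,0,-0.7,0,0,0,1],[0,0,-0.85,0,0,0,1],[0,0,-0.95,0,0,0,1],[0,0,-0.98,0,0,0,1]]])

```text
t: 11.35
tcp_pos: [0.6217, -0.0104, 0.2417]
tool_rot: [0.703, 0.711, 0.002, 0.002]
force: [4.2, 0.0, 0.1]
finger_gap: 0.126
```

```bash
python3 head.py side scene; python3 - <<'E'
from h import *
import pickle
print(status.sense()['force'],status.sense()['tcp_pos'])
# tile in side & scene views: quad of light/blue pixels inside the bat
for n in('side','scene'):
    s=pickle.load(open('last_%s.pkl'%n,'rb'));g=s['img'].astype(int);c=cloud(s)
    u,v=(297,265) if n=='side' else (264,254)
    P=ray(s,[(u,v)],.019)
    roi=np.zeros(g.shape[:2],bool);roi[v-16:v+17,u-20:u+21]=1
    m=roi&(g[...,2]-g[...,0]*.35-g[...,1]*.65>4)
    m=cv2.morphologyEx(m.astype(np.uint8),cv2.MORPH_CLOSE,np.ones((3,3)))
    k=max(cv2.findContours(m,0,1)[0],key=cv2.contourArea)
    W=ray(s,k[:,0],.019);print(n,cv2.minAreaRect((W[:,:2]*1000).astype(np.float32)))
    pc=g[v-16:v+17,u-20:u+21]
    cv2.imwrite('pics/t_%s.png'%n,cv2.resize(np.uint8(pc),None,fx=9,fy=9,interpolation=cv2.INTER_CUBIC)[:,:,::-1])
    # foot: max radius edges
    q=c[(abs(c[...,0]-.62)<.09)&(abs(c[...,1])<.09)&(c[...,2]>.016)&(c[...,2]<.026)]
    print('foot x',np.percentile(q[:,0],[.5,99.5]),'y',np.percentile(q[:,1],[.5,99.5]))
E
```

```text
side 0.13 453 382 o [0.6158 0.0025 0.1624] n [ 1.    -0.003  0.01 ] ext [ 0.613 -0.08   0.131] [0.632 0.073 0.195]
side 0.222 169 81 o [0.62   0.0106 0.242 ] n [-0.379  0.163  0.911] ext [ 0.603 -0.021  0.222] [0.643 0.044 0.255]
scene 0.13 558 484 o [ 0.6148 -0.0108  0.1627] n [1.    0.012 0.006] ext [ 0.608 -0.082  0.13 ] [0.632 0.067 0.195]
scene 0.222 142 64 o [ 0.6149 -0.013   0.2389] n [0.853 0.041 0.52 ] ext [ 0.599 -0.054  0.222] [0.64  0.038 0.255]
[ 4.35383387 -0.35476812  0.68160057] [ 0.62126989 -0.01037972  0.241726  ]
side ((374.2811279296875, -12.441022872924805), (29.96649169921875, 29.488697052001953), 13.103336334228516)
foot x [0.55430071 0.69190343] y [-0.08385136  0.06611319]
scene ((371.91168212890625, -12.95840072631836), (29.30734634399414, 32.718658447265625), 24.61079978942871)
foot x [0.55119966 0.68821489] y [-0.08228698  0.06086382]
```

```bash
python3 - <<'E'
from h import *
import pickle
w=pickle.load(open('w1.pkl','rb'));s=pickle.load(open('last_side.pkl','rb'));a=pickle.load(open('last_scene.pkl','rb'))
f=lambda im,u,v:cv2.resize(im[v-20:v+20,u-20:u+20],(400,400),interpolation=cv2.INTER_CUBIC)
cv2.imwrite('pics/g.png',cv2.resize(np.hstack([f(w['img'],143,268),f(s['img'],297,265)]),(800,400))[:,:,::-1])
E
```

```text
(no output)
```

View pics/g.png

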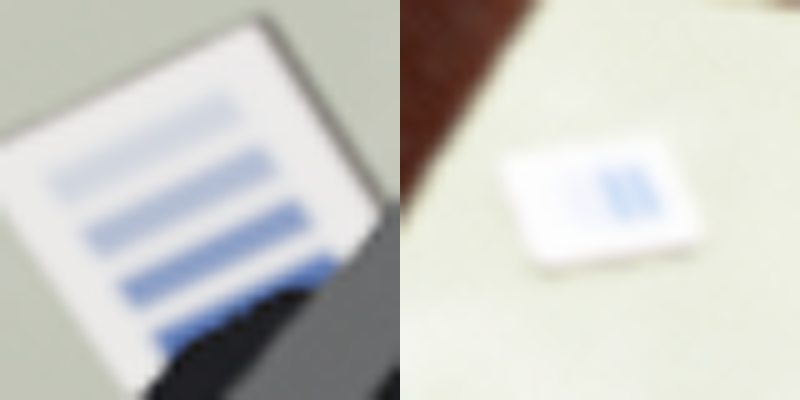

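```bash
python3 - <<'E'
from h import *
import pickle
w=pickle.load(open('w1.pkl','rb'));s=pickle.load(open('last_side.pkl','rb'))
print(ray(w,[(142.9,269.6)],.019),ray(s,[(296.8,264.2)],.019))
T=np.array([.377,-.0105,.019]);L=np.array([.622,-.0085,.160]);d=T-L
print('yaw',np.degrees(np.arctan2(d[1],d[0]))%360,'tilt',np.degrees(np.arctan2(-d[2],np.hypot(*d[:2]))))
E
```

```text
[[ 0.38024805 -0.01237011  0.019     ]] [[ 0.37754009 -0.01052227  0.019     ]]
yaw 180.4677102600385 tilt 29.920040732040736
```

move_arm(plan=[[[0,0,0,0,-0.05,0,1],[0,0,0,0,-0.1,0.01,1],[0,0,0,0,-0.15,0.015,1],[0,0,0,0,-0.2,0.03,1],[0,0,0,0,-0.25,0.04,1],[0,0,0,0,-0.3,0.06,1],[0,0,0,0,-0.35,0.08,1],[0,0,0,0,-0.39,0.1,1]]], force=22)

```text
t: 12.45
tcp_pos: [0.5802, -0.0106, 0.2311]
tool_rot: [0.703, 0.711, -0.0, -0.0]
force: [5.0, -1.9, 2.2]
finger_gap: 0.127
```

```bash
python3 head.py side scene; python3 - <<'E'
from h import *
print(status.sense()['force'],status.sense()['tcp_pos'],status.sense()['finger_gap'])
E
```

```text
side 0.13 263 98 o [0.6159 0.0273 0.163 ] n [ 0.929 -0.034  0.369] ext [ 0.595 -0.076  0.131] [0.648 0.071 0.195]
side 0.222 175 80 o [0.579  0.0113 0.2327] n [-0.324  0.267  0.908] ext [ 0.56  -0.02   0.222] [0.605 0.042 0.255]
scene 0.13 335 248 o [ 0.6109 -0.0112  0.1642] n [0.849 0.01  0.528] ext [ 0.593 -0.081  0.131] [0.634 0.068 0.195]
scene 0.222 115 56 o [ 0.577  -0.0137  0.2318] n [ 0.65  -0.008 -0.76 ] ext [ 0.56  -0.053  0.222] [0.613 0.039 0.255]
[ 2.4335102  -1.97938266  2.25276935] [ 0.57947317 -0.01061549  0.2307313 ] 0.12634205559816133
```

```bash
cat > plane.py <<'E'
from h import *
import sys,pickle
from scipy.optimize import least_squares
# points on the white face in the head frame: refine plane from a guess, keep only face pixels
def face(s,th=31,yaw=180.5,H=(.622,-.0085,.160)):
    c=cloud(s).reshape(-1,3); H=np.array(H)
    y=np.radians(yaw);t=np.radians(th)
    for k in range(8):
        n=np.array([np.cos(y)*np.cos(t),np.sin(y)*np.cos(t),-np.sin(t)]) # out of face
        e=np.cross([0,0,1],n);e/=np.linalg.norm(e);z=np.cross(n,e)
        d=c-H; a,b,f=d@n,d@e,d@z
        off=.007 if k==0 else o
        m=(abs(b)<.055)&(abs(f)<.034)&(abs(a-off)<(.008 if k<3 else .004))
        p=c[m]; o0=p.mean(0); w,V=np.linalg.eigh(np.cov((p-o0).T)); nn=V[:,0]*np.sign(V[:,0]@n)
        y=np.arctan2(nn[1],nn[0]);t=np.arcsin(-nn[2]); o=np.median((p-H)@nn)
    L=H+nn*((.019-H[2])/nn[2])
    print(len(p),'yaw',np.degrees(y)%360,'tilt',np.degrees(t),'off',o,'rms',w[0]**.5,'hits',L[:2].round(4),'mean',o0.round(4))
if __name__=='__main__':
    for n in sys.argv[1:]:
        s=snapshot(n) if len(n)<6 else pickle.load(open(n,'rb'))
        if len(n)<6: pickle.dump(s,open('last_%s.pkl'%n,'wb'))
        print(n,end=' ');face(s)
E
python3 plane.py last_side.pkl last_scene.pkl
```

```text
last_side.pkl 29 yaw 180.20330547073485 tilt 31.617543693670875 off 0.006834665698118653 rms 0.0005772073459321781 hits [ 0.393  -0.0093] mean [0.6072 0.0015 0.171 ]
last_scene.pkl 169 yaw 180.67790133725717 tilt 33.43419778528796 off 0.007556612554929128 rms 0.0010525254888711978 hits [ 0.4085 -0.011 ] mean [ 0.6132 -0.0107  0.1599]
```

move_arm(plan=[[[0,0,0,0,0.01,-0.01,1],[0,0,0,0,0.02,-0.01,1],[0,0,0,0,0.02,-0.01,1],[0,0,0,0,0.02,-0.01,1],[0,0,0,0,0.02,-0.01,1],[0,0,0,0,0.02,-0.01,1],[0,0,0,0,0.02,-0.01,1],[0,0,0,0,0.02,-0.01,1]]])

```text
t: 13.55
tcp_pos: [0.582, -0.0105, 0.2322]
tool_rot: [0.703, 0.711, -0.001, -0.001]
force: [-4.4, -3.8, 2.8]
finger_gap: 0.13
```

```bash
python3 plane.py side scene;python3 - <<'E'
from h import *
print(status.sense()['force'],status.sense()['tcp_pos'],status.sense()['finger_gap'])
E
```

```text
side 41 yaw 180.2625550420563 tilt 30.51369138569636 off 0.006758929306662616 rms 0.0005525825182612235 hits [ 0.3828 -0.0096] mean [ 6.096e-01 -2.000e-04  1.678e-01]
scene 188 yaw 180.6030775137101 tilt 31.492442209537863 off 0.007490423048641213 rms 0.0010818693014426966 hits [ 0.3919 -0.0109] mean [ 0.6134 -0.0107  0.1598]
[-3.98242739 -3.07296899  3.84287876] [ 0.58198958 -0.01050165  0.23227028] 0.12588056888726987
```

move_arm(plan=[[[0,0,0,0,0,0,0.8],[0,0,0,0,0,0,0.6],[0,0,0,0,0,0,0.3],[0,0,0,0,0,0,0],[0,0,0,0,0,0,0],[0,0,0,0,0,-0.2,0],[0,0,0,0,0,-0.5,0],[0,0,0,0,0,-0.9,0]]])

```text
t: 14.65
tcp_pos: [0.582, -0.0104, 0.3223]
tool_rot: [0.703, 0.711, -0.001, -0.001]
force: [0.9, 0.2, -1.4]
finger_gap: 0.996
```

```bash
python3 plane.py side scene;python3 - <<'E'
from h import *
import pickle
print(status.sense()['force'],status.sense()['tcp_pos'],status.sense()['finger_gap'])
w=snapshot('wrist');pickle.dump(w,open('w2.pkl','wb'));c=cloud(w)
m=(abs(c[...,0]-.585)<.05)&(abs(c[...,1]+.0085)<.05)&(c[...,2]>.215)&(c[...,2]<.25);p=c[m];print(len(p))
if len(p)>20: print('rail',p.mean(0),np.percentile(p,[1,99],axis=0))
s=pickle.load(open('last_scene.pkl','rb'));b=pickle.load(open('last_side.pkl','rb'))
cv2.imwrite('pics/i.png',np.hstack([cv2.resize(s['img'][150:255,250:360],(400,382),interpolation=2),cv2.resize(b['img'][180:285,185:295],(400,382),interpolation=2)])[:,:,::-1])
for x in(s,b):
    c=cloud(x);m=(abs(c[...,0]-.585)<.04)&(abs(c[...,1]+.0085)<.036)&(c[...,2]>.222)&(c[...,2]<.25);p=c[m];print('rail',len(p),p.mean(0),np.percentile(p,[1,99],axis=0))
E
```

```text
side 43 yaw 180.17326173542142 tilt 30.432028621526428 off 0.0067006161906775115 rms 0.0006383973807475223 hits [ 0.382  -0.0092] mean [6.098e-01 5.000e-04 1.676e-01]
scene 188 yaw 180.72982255096332 tilt 31.1438555996226 off 0.007530778973736921 rms 0.001073432900397348 hits [ 0.3887 -0.0115] mean [ 0.6135 -0.0115  0.1597]
[ 0.15078371 -0.048443   -0.19985057] [ 0.58530985 -0.01093717  0.32724635] 0.9962761180962649
2481
rail [ 0.58529024 -0.00406046  0.23107767] [[ 0.57819874 -0.0524832   0.21602634]
 [ 0.5975284   0.03847187  0.23528927]]
rail 73 [ 0.57852681 -0.00838144  0.22918382] [[ 0.57333876 -0.0428751   0.22331823]
 [ 0.58595897  0.02594345  0.23460761]]
rail 58 [ 0.58008848 -0.0082071   0.23004154] [[ 0.57594135 -0.04300076  0.22300622]
 [ 0.58728594  0.02551247  0.23396035]]
```

View pics/i.png

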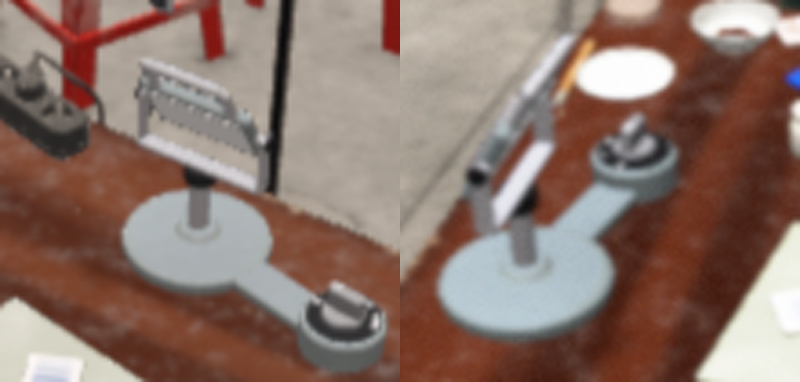

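The crop shows the head tilted down towards the tile, with the rail free and the foot unmoved. Face line estimates hit (0.375–0.389, -0.010) and the tile centre is (0.379, -0.011). Now the selector.

move_arm(plan=[[[0,0,0,-0.12,0,0,0],[0,0,0,-0.25,0,0,0],[0,0,0,-0.4,0,0,0],[0,0,0,-0.5,0,0,0],[0,0,0,-0.65,0,0,0],[0,0,0,-0.8,0,0,0],[0,0,0,-0.9,0,0,0],[0,0,0,-1,0,0,0]]])

```text
t: 15.8
tcp_pos: [0.5838, -0.1112, 0.3223]
tool_rot: [0.703, 0.711, 0.0, -0.0]
force: [0.3, 0.6, -0.3]
finger_gap: 0.998
```

move_arm(plan=[[[0,0,0,-0.12,0,0,0],[0,0,0,-0.25,0,0,0],[0,0,0.05,-0.4,0,0.1,0],[0,0,0.1,-0.5,0,0.2,0],[0,0,0.135,-0.65,0,0.35,0],[0,0,0.135,-0.75,0,0.5,0],[0,0,0.135,-0.8,0,0.65,0],[0,0,0.135,-0.8,0,0.7,0]]])

```text
t: 16.8
tcp_pos: [0.5841, -0.1904, 0.2505]
tool_rot: [0.74, 0.673, -0.0, -0.001]
force: [-0.4, 1.1, -0.1]
finger_gap: 1.002
```

```bash
python3 - <<'E'
from h import *
import pickle
st=status.sense();print(st['tcp_pos'],st['tool_rot'],st['q'])
w=snapshot('wrist');pickle.dump(w,open('w3.pkl','wb'));save(w,'j.png');c=cloud(w)
m=(abs(c[...,0]-.585)<.04)&(abs(c[...,1]+.192)<.04)&(c[...,2]>.06)&(c[...,2]<.07);q=c[m]
e,V=np.linalg.eigh(np.cov(q[:,:2].T));print('knob',len(q),q.mean(0),np.degrees(np.arctan2(V[1,1],V[0,1]))%180,cv2.minAreaRect((q[:,:2]*1000).astype(np.float32)))
m=(abs(c[...,0]-.585)<.06)&(abs(c[...,1]+.192)<.06)&(c[...,2]>.03)&(c[...,2]<.04);q=c[m];print(len(q),cv2.minEnclosingCircle((q[:,:2]*1000).astype(np.float32)))
E
```

```text
[ 0.58406599 -0.19043003  0.25048615] [ 7.39814120e-01  6.72809687e-01 -4.03657323e-04 -1.42475155e-03] [-4.96938126e-01  5.17162702e-01  1.46153469e+00  1.92494482e-04
  1.16585164e+00 -4.02220055e-01]
knob 489 [ 0.58583251 -0.19400843  0.06656069] 83.86619457723813 ((586.119140625, -194.63345336914062), (36.66127395629883, 12.28322696685791), 84.34881591796875)
3337 ((585.5849609375, -194.1345977783203), 40.88504409790039)
```

View pics/j.png

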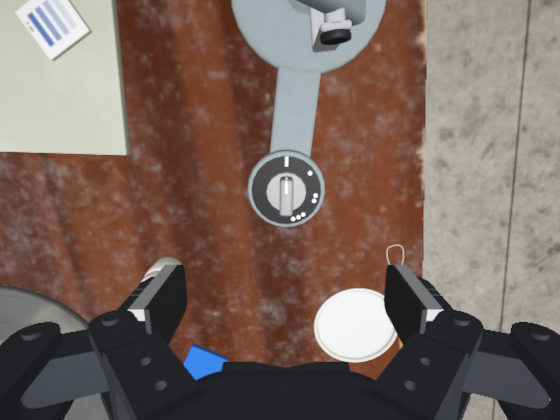

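Pointer still at the bar (286,160), two dots at ~(315,198). Knob centre (0.586, -0.194), aligned with the tool. Descend, grip, turn clockwise 1.8 rad.

move_arm(plan=[[[0,0,0,0,0,0.12,0],[0,0,0,-0.02,0.01,0.25,0],[0,0,0,-0.03,0.02,0.4,0],[0,0,0,-0.03,0.02,0.55,0],[0,0,0,-0.03,0.02,0.7,0],[0,0,0,-0.03,0.02,0.85,0],[0,0,0,-0.03,0.02,0.95,0],[0,0,0,-0.03,0.02,1,0]]])

```text
t: 17.85
tcp_pos: [0.5863, -0.1935, 0.1515]
tool_rot: [0.74, 0.673, -0.0, -0.0]
force: [0.1, -0.4, 0.4]
finger_gap: 0.999
```

move_arm(plan=[[[0,0,0,0,0,0.12,0],[0,0,0,0,0,0.25,0],[0,0,0,0,0,0.4,0],[0,0,0,0,0,0.5,0],[0,0,0,0,0,0.6,0],[0,0,0,0,0,0.7,0],[0,0,0,0,0,0.78,0],[0,0,0,0,0,0.81,0]]])

```text
t: 18.85
tcp_pos: [0.5863, -0.1936, 0.0707]
tool_rot: [0.74, 0.673, -0.0, -0.0]
force: [-0.2, 0.5, 1.1]
finger_gap: 0.999
```

move_arm(plan=[[[0,0,0,0,0,0,0.3],[0,0,0,0,0,0,0.6],[0,0,0,0,0,0,0.75],[0,0,0,0,0,0,0.9],[0,0,0,0,0,0,1],[0,0,0,0,0,0,1],[0,0,0,0,0,0,1],[0,0,0,0,0,0,1]]], force=30)

```text
t: 19.85
tcp_pos: [0.584, -0.1935, 0.0718]
tool_rot: [0.739, 0.673, -0.002, -0.002]
force: [-5.3, -1.1, 5.9]
finger_gap: 0.145
```

move_arm(plan=[[[0,0,0.1,0,-0.02,-0.01,1],[0,0,0.25,0,-0.02,-0.01,1],[0,0,0.4,0,-0.02,-0.01,1],[0,0,0.55,0,-0.02,-0.01,1],[0,0,0.7,0,-0.02,-0.01,1],[0,0,0.85,0,-0.02,-0.01,1],[0,0,0.95,0,-0.02,-0.01,1],[0,0,1,0,-0.02,-0.01,1]]])

```text
t: 20.85
tcp_pos: [0.5836, -0.1933, 0.0718]
tool_rot: [0.941, 0.338, -0.001, -0.001]
force: [-0.6, -0.3, -1.5]
finger_gap: 0.141
```

move_arm(plan=[[[0,0,0.1,0,0,0,1],[0,0,0.25,0,0,0,1],[0,0,0.4,0,0,0,1],[0,0,0.55,0,0,0,1],[0,0,0.7,0,0,0,1],[0,0,0.85,0,0,0,1],[0,0,0.95,0,0,0,1],[0,0,1,0,0,0,1]]])

```text
t: 21.85
tcp_pos: [0.5835, -0.193, 0.0718]
tool_rot: [0.999, -0.048, -0.001, -0.001]
force: [-1.5, -0.0, -1.4]
finger_gap: 0.141
```

move_arm(plan=[[[0,0,0.08,0,0,0,1],[0,0,0.16,0,0,0,1],[0,0,0.24,0,0,0,1],[0,0,0.29,0,0,0,1],[0,0,0.3,0,0,0,1],[0,0,0.3,0,0,0,1],[0,0,0.3,0,0,0,1],[0,0,0.3,0,0,0,1]]])

```text
t: 22.85
tcp_pos: [0.5836, -0.1929, 0.0718]
tool_rot: [0.986, -0.164, -0.001, -0.0]
force: [-3.6, 2.3, -3.0]
finger_gap: 0.142
```

move_arm(plan=[[[0,0,0,0,0,0,0.8],[0,0,0,0,0,0,0.6],[0,0,0,0,0,0,0.3],[0,0,0,0,0,0,0],[0,0,0,0,0,0,0],[0,0,0,0,0,-0.2,0],[0,0,0,0,0,-0.5,0],[0,0,0,0,0,-0.9,0]]])

```text
t: 23.85
tcp_pos: [0.5838, -0.1931, 0.1622]
tool_rot: [0.986, -0.164, -0.001, -0.0]
force: [-0.3, -0.7, -0.1]
finger_gap: 0.998
```

move_arm(plan=[[[0,0,0,0,0,-0.25,0],[0,0,0,0,0,-0.5,0],[0,0,0,0,0,-0.75,0],[0,0,0,0,0,-1,0],[0,0,0,0,0,-1,0],[0,0,0,0,0,-1,0],[0,0,0,0,0,-1,0],[0,0,0,0,0,-1,0]]])

```text
t: 24.85
tcp_pos: [0.5841, -0.1933, 0.2612]
tool_rot: [0.986, -0.164, -0.001, -0.0]
force: [0.1, -0.7, 0.2]
finger_gap: 1.0
```

```bash
python3 plane.py side scene; python3 - <<'E'
from h import *
import pickle
st=status.sense();print(st['tcp_pos'],st['force'])
w=snapshot('wrist');save(w,'k.png');c=cloud(w)
m=(abs(c[...,0]-.585)<.04)&(abs(c[...,1]+.192)<.04)&(c[...,2]>.06)&(c[...,2]<.07);q=c[m]
print('knob',len(q),cv2.minAreaRect((q[:,:2]*1000).astype(np.float32)))
m=(abs(c[...,0]-.585)<.06)&(abs(c[...,1]+.192)<.06)&(c[...,2]>.03)&(c[...,2]<.04);q=c[m];print(len(q),cv2.minEnclosingCircle((q[:,:2]*1000).astype(np.float32)))
b0=pickle.load(open('s0.pkl','rb'))[1]['img'].astype(int)
b=pickle.load(open('last_side.pkl','rb'))['img'].astype(int)
for n,(u,v,r) in dict(jar=(298,214,9),stilt=(240,350,12),tile=(297,265,13),dish=(247,201,12),foot=(220,262,14)).items():
    print(n,abs(b0-b)[v-r:v+r,u-r:u+r].mean().round(1))
E
```

```text
side 39 yaw 180.259632612623 tilt 30.633765373866655 off 0.006827174782971135 rms 0.0004554278182902327 hits [ 0.3839 -0.0096] mean [ 0.6104 -0.0012  0.1663]
scene 189 yaw 180.77630883097615 tilt 31.45031425021714 off 0.007315209722550938 rms 0.0011638858039843014 hits [ 0.3915 -0.0116] mean [ 0.6136 -0.0101  0.1598]
[ 0.58425636 -0.19341532  0.26158619] [0.5996835  0.14547723 0.55536274]
knob 475 ((584.8162231445312, -194.18820190429688), (12.716739654541016, 35.950164794921875), 70.84823608398438)
3171 ((585.0115356445312, -194.09461975097656), 40.87576675415039)
jar 3.6
stilt 3.3
tile 3.1
dish 3.7
foot 4.7
```

View pics/k.png

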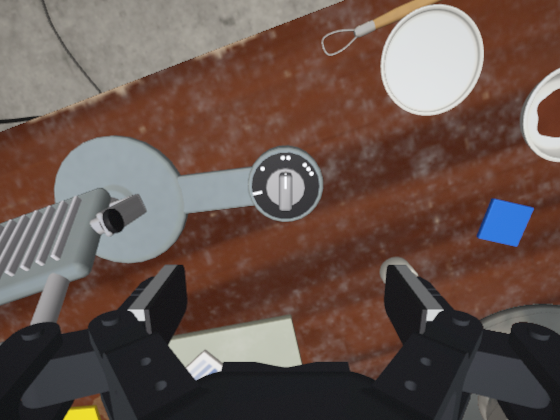

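```bash
python3 -c "
from station import manip; print(manip.sign_off())"
```

```text
the job is handed in; nothing more can be done
None
```

The job is handed in at about 25 s on the robot's clock: the lamp looks at the tile, and the selector is on two dots. I swivelled the head about 89° anticlockwise and tilted it to about 30–31° by the rail. After letting go of the rail I turned the knob clockwise 103°, then let go of that and lifted clear.

**Lamp aim:** the last side and scene fits put the line out of the face at (0.384, -0.010) and (0.392, -0.012). The rail position at release gave about x = 0.375. The tile centre is about (0.379, -0.011), so these disagree by up to 17 mm in x, but all lie on the 50 mm tile. The side fit used only about 40 depth points, so it is the weaker of the two.

**Selector:** the wrist picture shows the pointer at the two dots, and the bar had turned about 103°.

**Surroundings:** the pod's centre moved by less than 1 mm. The tile, jar, stilt, dish and foot look unchanged from the first side picture.

I viewed 10 pictures, and none of the final checks failed.

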